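# Set the width of a board track by its handwheel

## Robot

A 6-joint arm with a two-finger parallel gripper is mounted at the origin on the work surface. World frame = base frame: x ahead of the robot, y to its left, z up, the work surface at z = 0. Lengths are in mm, angles in rad, forces in N, time in s.
With the tool pointing down it reaches from about 275 to 725 mm from the base axis. Payload 5.6 kg.
Tool frame: the origin (TCP) lies on the centre line of the jaws, within the pads' length; the fingertips stand manip.finger_overhang ahead of it and the grasp point (between the pads) lies 8 mm behind it (manip.finger_overhang is the distance from the TCP to the fingertips, in mm); z points along the fingers, y is the direction in which the jaws open and shut (so a half turn about z gives the same grasp; the last joint's range is limited). The gripper opens to 85 mm and grips with 20 to 120 N. Pads are 22 mm wide; open, the fingers measure 114 mm over their backs; the gripper's body (76 mm by 85 mm) begins 54 mm behind the grasp point. The pads swing forward as they close: fully open they stand 13 mm farther back than shut.
Start: joints at [1.507, 0.255, 0.108, 0, -1.424, -0.285], TCP at [187.946, 516.884, 242.283] pointing down, gripper open.
Joint ranges: [-2.95, 2.95], [-1.21, 1.97], [-1.09, 1.5], [-2.87, 1.71], [-2.94, -0.07], [-3.05, 3.05]. Speed limits (rad/s): [2.57, 2.57, 3.14, 3.14, 3.14, 3.14].

## Interface

Orientations are given as a rotation vector (axis times angle).
In Python, from workcell import manip gives the robot as it stands.
- The arm moves only by the tool drive_tool, never from a script. Its arguments are lists of equal length, an entry for each row: "travel": the shift along the tool's x, y, z in m, a list of three; "dr": the turn, a rotation vector about the tool's x, y, z in degrees, a list of three; "hand": the opening, from 0 (shut) to 1 (fully open). A call has 1 to 12 rows; each row is the pose to reach, as a shift and turn from the pose measured when the call began, along the tool's axes at that moment; what a row does not reach only later rows make up. A row lasts 1/8 s, in which the tool goes at most 62.5 mm and 10.7 degrees, less where a joint would pass 70% of its speed; a pose out of reach is approached as far as the arm can. A call with a gripper value outside its range is refused whole. The fingers move at their own pace and stop on an object; "newtons" is the grip in N (left out, the last holds). Time passes only in rows, so rows that repeat a pose let the fingers close. It gives the time, the measured TCP pose, the force and the opening at its end, in the units of the state.
- manip.read_state(): the state, without advancing time (a new reading comes with each control period).
- manip.grab_frame(name): name is "scene" or "top"; returns the picture (420x560x3 uint8, red, green, blue); there is no depth.
- manip.get_calibration(name): a dict with "mtx" (3x3 intrinsics, pixels), "k1" (the pictures are not rectified: a ray, as slopes to the right and down, at radius r is drawn at 1 + k1 r^2 times it, then the intrinsics apply), "xyz" and "rotation" of the camera in the world. Camera axes: x right, y down, z forward; pixel columns grow to the right and rows downward; lengths in mm; the calibration is good to about 2 mm. A picture is of the moment at which its call begins. get_calibration takes no time and is no camera call.
- manip.job_done(): hands the job in, once; it reports no verdict.
The state is a dict: "time": time; "joint_positions": joint angles; "dq": joint speeds; "joint_efforts": joint torques, N m; "tcp_pos": TCP position; "eef_rot": TCP orientation; "wrist_force": force on the tool from outside, world axes, zero at the start; "torque": the same for the moment, N m; "width": finger opening in mm.
Only numpy, scipy, OpenCV 4.12 (cv2) and the standard library are available. Lean on these libraries where they do the work, as an engineer would, in place of code of your own. Each camera call takes 0.05 s, during which the arm holds its last target.

## Task

The circuit board lies loose between the two rails of the width-adjustable board track: turn the handwheel clockwise until the moving rail has pushed the board square against the fixed rail and nips it with a light but distinct grip (about 5 to 10 N, never hard enough to bow it), then turn the wheel back so that its pointer opens the rail by one division of the scale on the far side of the wheel. Let go of the wheel and slide the board gently along the rails up against the stop pin, to show that it runs free, and leave it there. Move the rail with the handwheel only, and leave the cup, the tray and the screwdriver where they are.

Things in the scene. Friction and masses are not known exactly. Their poses are not given: they have to be found in the camera images.
- frame: Board track, fixed: grey base plate 280 (x) by 330 mm (y), 12 mm thick, with two aluminium rails along its x, a gearbox with the handwheel and a stop pin. Origin on the bench, on the centre line between the rails; x along the rails to the stop pin, away from the robot (yaw up to 0.25), y to the fixed rail. Board rests on ledges and a centre bar 45 mm above the bench; rail walls reach 59 mm.
- wheel_grip (a point): Point on the handwheel's upright axis, 92 mm above the bench, where to grip; fixed in the frame at (-20, -165) mm, with its axes. Black grip drum 60 mm across, 68 to 104 mm above the bench; under it a skirt 68 mm across with the white pointer over the scale ring (90 mm across, top at 63 mm). The scale has 15 degree divisions on its far half, every third long. Free all round from 70 mm up.
- wheel (a joint): Handwheel angle, rad; grows clockwise seen from above, closing the rail: 9.55 mm per rad, 2.5 mm per division (0.262 rad). The pointer stands at 0.9 minus this, counter-clockwise from the frame's x (far side at 0.9). Starts at 0 to 0.4, nips between about 0.9 and 1.75, stops at -0.6 and 2.1. Turns freely at about 0.03 N m; each newton of nip adds 0.01 N m. It stays where it is left.
- mrail: The moving rail (aluminium, 260 mm long, L section), between gearbox and board, driven by the wheel along the frame's y. Axes as the frame. A steel strip on stiff springs forms its board-side face: once the board is nipped, the grip rises by roughly 1.5 to 2 N per 0.01 rad of the wheel; before that the board only drags with under 2.5 N as it is pushed over.
- mrail_face (a point): Point on the moving rail's upright board-side face, at its middle along the rail, 46 mm above the bench: a steel edge strip on stiff springs (20 N per mm), given at its unloaded place. The board's edge meets this face. The board is 100 mm wide. Both edge strips (strip_c0 on this rail, shim_strip_c0 on the fixed one) are 4 mm thick, so their centres stand 104 mm plus the play apart.
- fixed_rail: The fixed rail, bolted on up to 2 mm to either side of its middle place. Axes as the frame; the board lies on its -y side. Its board-side face is a steel edge strip shimmed out towards the board by 0 to 3 mm from the origin's plane: how much is not known or measured, so the true opening is 0 to 3 mm less than from point mrail_face to this origin along y. Origin 12 mm above the bench.
- board: Circuit board 120 (x) by 100 (y) by 2.4 mm, 0.18 to 0.29 kg, loose on the ledges, up to 6 mm off the fixed rail's strip and slightly askew. Origin: centre of its underside. On it a white connector 9 mm tall near the leading edge, chips of 3 mm. Its edge x = +60 mm meets the stop pin. More than 16 N from a rail or the stop pin harms it.
- heatsink (a point): Centre of the board's finned aluminium heat sink, 36 x 36 mm, 24 mm tall, standing on the board's top side 15 mm behind the board's centre (towards -x); this point is 12 mm above the board's top. Push (or pinch) the board by it; behind it the board is bare for 27 mm to its rear edge, but for four small capacitors near the corners.
- stop: Stop pin, upright, steel, 12 mm across, 28 to 60 mm above the bench, on the centre line at x = 105 mm of the frame. Origin: on its axis, 28 mm above the bench; axes as the frame. The board touches it when the board's centre is 66 mm short of the pin's axis along x; it starts 22 to 50 mm short of that.
- cup: Bystander: blue cup, 72 mm across, 85 mm tall, origin under its centre, to the right of the track.
- tray: Bystander: black component tray 130 x 90 x 25 mm, origin under its centre, to the left of the track.
- driver: Bystander: screwdriver with a black handle, lying along its x to the left of the track, nearer to the robot.
Mind the look-alikes: they are no part of the job. There is more than one size of the board; the one meant has the size given above.

How it is judged (in metres and radians):
On the way, in this order (a step that is already met when the one before it is completed fails the run):
1. the moving rail nips the board against the fixed rail with at least 4 N (contact force between each of mrail, fixed_rail and board above 4 N), for 0.1 s.
2. the rail is opened by one division: 0.9 to 4.1 mm of play for the board (horizontal distance between strip_c0 and shim_strip_c0 between 0.1049 and 0.1081 m), for 0.2 s.
At the end, for the whole second after the job is handed in: The rail opening leaves the board 0.9 to 4.1 mm of play (one division is 2.5 mm); the board lies flat (within 0.04 rad) between the two rails, along them within 0.06 rad, with its leading edge within 3 mm of the stop pin (on the track, beside the fixed rail); board and wheel are at rest (all of step 2 and x of board in the frame of stop between -0.069 and -0.063 m and y of board in the frame of fixed_rail between -0.0575 and -0.049 m and angle between board's own z axis and vertical below 0.04 rad and angle between the x axis of board and the x axis of frame, either way round below 0.06 rad and linear speed of board below 0.01 m/s and velocity of joint wheel between -0.05 and 0.05 rad/s); the robot touches nothing.
It fails at once if a rail or the stop pin presses on the board with more than 16 N (contact force between any of mrail, fixed_rail, stop and board above 16 N).
It fails at once if the robot pushes the moving rail itself instead of the handwheel (contact force between any of the arm, the fingers and mrail above 2 N).
It fails at once if the cup, the tray or the screwdriver is moved by more than 30 mm (distance of any of cup, tray, driver from where it was at the start of the episode above 0.03 m).
It also fails if it takes over 64 s, if anything falls off the work surface, if the arm or the gripper's body presses on something with over 40 N, if the wrist force passes 120 N, or if a joint passes its speed limit or range.

## Working session

There is one attempt and no reset: what is moved stays moved. The work goes in short steps, Python scripts to look and compute and a tool call to move; the robot and the scene stay as the last step left them, time stands still between calls to the robot, and variables do not carry over. Pictures are saved under pics/ and viewed, and the job is handed in when it is done.

Besides the shell and the picture viewer there is one more tool, called after ">>>" by a JSON object that holds its "api" and its "payload". drive_tool: Moves the arm, as the interface text tells. Its arguments: {"type":"object","properties":{"travel":{"type":"array"},"dr":{"type":"array"},"hand":{"type":"array"},"newtons":{"type":"number"}},"required":["travel","dr","hand"]}

```bash
ls; mkdir -p pics
cat > h.py <<'E'
import numpy as np, cv2
from workcell import manip
def cal(n):
    c=manip.get_calibration(n); return np.array(c["mtx"],float),float(c["k1"]),np.array(c["xyz"],float),np.array(c["rotation"],float)
def R_of(r):
    r=np.array(r,float)
    return r if r.shape==(3,3) else cv2.Rodrigues(r)[0]
def ray(n,u,v):
    K,k1,p,R=cal(n);R=R_of(R)
    d=np.array([(u-K[0,2])/K[0,0],(v-K[1,2])/K[1,1]])
    s=d.copy()
    for _ in range(20): s=d/(1+k1*(s@s))
    return p,R@np.array([s[0],s[1],1.])
def onz(n,u,v,z):
    p,d=ray(n,u,v);return p+d*(z-p[2])/d[2]
def tri(a,b):
    (p,d),(q,e)=ray(*a),ray(*b)
    d=d/np.linalg.norm(d);e=e/np.linalg.norm(e)
    A=np.stack([d,-e],1);s=np.linalg.lstsq(A,q-p,rcond=None)[0]
    x=p+s[0]*d;y=q+s[1]*e
    return (x+y)/2,np.linalg.norm(x-y)
def proj(n,X):
    K,k1,p,R=cal(n);R=R_of(R)
    c=R.T@(np.array(X,float)-p);s=c[:2]/c[2];s=s*(1+k1*(s@s))
    return K[0,0]*s[0]+K[0,2],K[1,1]*s[1]+K[1,2]
def snap(n,f):
    im=np.asarray(manip.grab_frame(n));cv2.imwrite(f"pics/{f}.png",im[:,:,::-1]);return im
E
python3 - <<'E'
from h import *
for n in("scene","top"):
    print(n,manip.get_calibration(n)); snap(n,n+"0")
print(manip.read_state(), manip.finger_overhang)
E
```

```text
pics
scene {'mtx': array([[503.28587836,   0.        , 294.63776333],
       [  0.        , 503.28587836, 216.11344807],
       [  0.        ,   0.        ,   1.        ]]), 'k1': -0.01852733936421772, 'xyz': array([1346.70922976,  793.38955114, 1090.71331681]), 'rotation': array([-0.96713463, -2.43733903,  1.08488314])}
top {'mtx': array([[501.04623688,   0.        , 276.98678057],
       [  0.        , 501.04623688, 210.94994108],
       [  0.        ,   0.        ,   1.        ]]), 'k1': -0.06592751420292214, 'xyz': array([ 423.79700605,  -23.20733885, 1463.79800686]), 'rotation': array([-2.14567859,  2.19351042, -0.11429545])}
{'time': 0.1, 'joint_positions': array([ 1.50658650e+00,  2.55680307e-01,  1.07149733e-01, -4.10351845e-04,
       -1.42391223e+00, -2.84599784e-01]), 'dq': array([ 0.00052494, -0.00099805,  0.00392284,  0.00260115,  0.00030308,
       -0.00104395]), 'joint_efforts': array([-2.52074300e-03, -3.87602913e+01,  2.38474292e+01,  5.37794083e+00,
       -3.76274635e-03,  2.06811357e-06]), 'tcp_pos': array([187.78612902, 516.50146165, 241.49824451]), 'eef_rot': array([ 3.09226257e+00, -5.44937111e-01, -3.49087924e-04]), 'wrist_force': array([ 0.0669151 ,  0.23180241, -0.48360863]), 'torque': array([-0.00127089, -0.06628926,  0.05949117]), 'width': 85.4165105148195} 11.0
```

View pics/scene0.png

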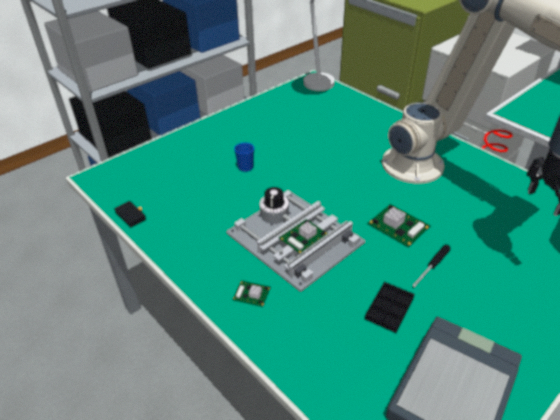

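View pics/top0.png

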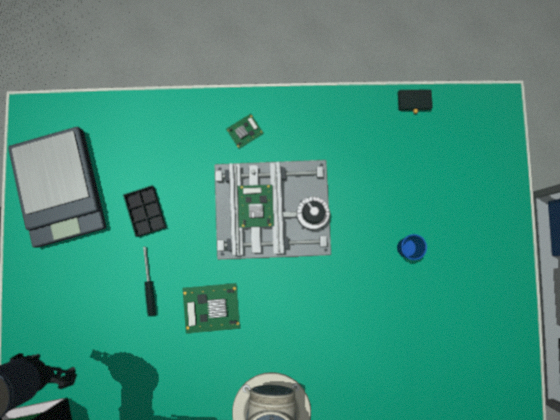

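Three boards in the top view could be the one I want: a small one at (245,130), a large one at (211,308), and the one between the rails at (256,205). The description points to the one on the track, so I'll check it in a close crop.

Run:
```python
import cv2
a=cv2.imread("pics/top0.png")[150:270,205:345]; cv2.imwrite("pics/c1.png",cv2.resize(a,None,fx=5,fy=5,interpolation=cv2.INTER_CUBIC))
a=cv2.imread("pics/scene0.png")[175:295,220:370]; cv2.imwrite("pics/c2.png",cv2.resize(a,None,fx=5,fy=5,interpolation=cv2.INTER_CUBIC))
```

```text
(no output)
```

View pics/c1.png

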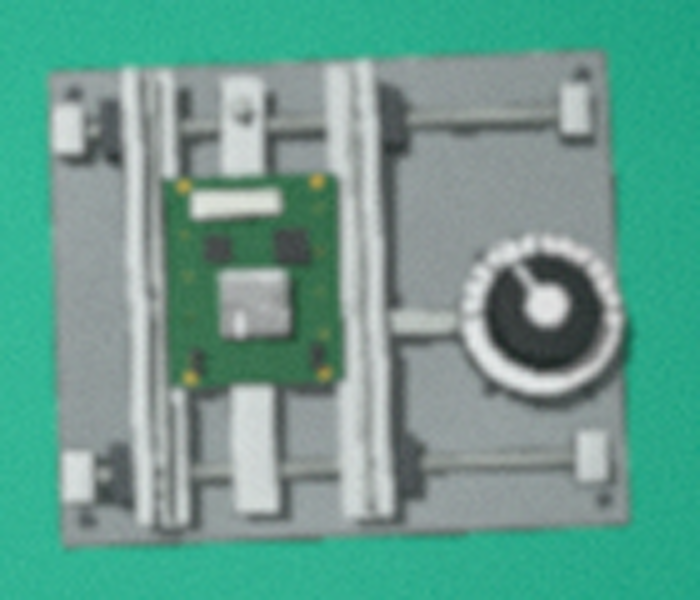

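View pics/c2.png

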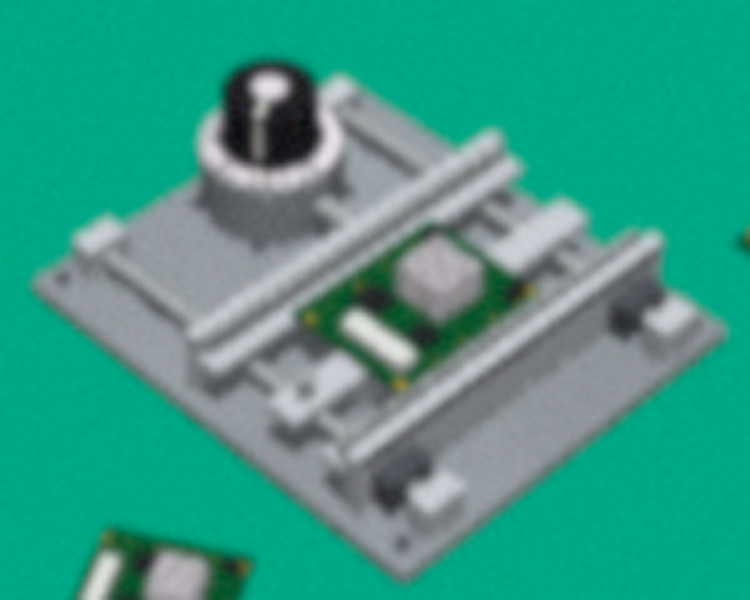

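The crop shows a green board with a finned sink between the rails, about 30 px across. That is consistent with 100 x 120 mm, unlike the others. The wheel is at about (314,211) in the top view and (274,192) in the scene view. Measuring next.

Run:
```python
from h import *
C=[(215,164),(326,160.4),(331,254.6),(217.4,259.6)]
P=[onz("top",u,v,12) for u,v in C]
for p in P:print(p.round(1))
P=np.array(P);print("sides",[np.linalg.norm(P[i]-P[(i+1)%4]).round(1) for i in range(4)])
# scene corners
S=[(400/5+220,580/5+175),(35/5+220,285/5+175),(340/5+220,78/5+175),(728/5+220,328/5+175)]
for s in S: print("scene",onz("scene",*s,12).round(1))
for a,b in zip(C,S): print("tri",tri(("top",*a),("scene",*b)))
print("wheel",tri(("top",314.6,211.2),("scene",274,192.4)))
# board corners (z 47.4) crop -> px
B=[(165,178),(335,175),(343,383),(172,388)]
Q=np.array([onz("top",x/5+205,y/5+150,47.4) for x,y in B]);print("board",Q.round(1),[np.linalg.norm(Q[i]-Q[(i+1)%4]).round(1) for i in range(4)],Q.mean(0))
for nm,(x,y,z) in dict(stop=(243,108,60),sink=(255,303,71.4),rf1=(140,70,59),rf2=(150,520,59)).items(): print(nm,onz("top",x/5+205,y/5+150,z).round(1))
for (x,y,z) in [(300,388,60)]: print(onz("scene",x/5+220,y/5+175,z).round(1))
```

```text
[716.6 151.1  12. ]
[ 720.2 -176.1   12. ]
[ 443.3 -181.7   12. ]
[436.2 146.8  12. ]
sides [np.float64(327.3), np.float64(276.9), np.float64(328.6), np.float64(280.5)]
scene [722.1 156.8  12. ]
scene [ 724.5 -167.3   12. ]
scene [ 448.8 -187.1   12. ]
scene [440.4 151.5  12. ]
tri (array([717.94708227, 152.20066173,   4.49111639]), np.float64(0.5278455438020682))
tri (array([ 720.71429049, -175.88339596,    3.85135049]), np.float64(3.1052635201412033))
tri (array([ 445.96958852, -184.54954309,   11.43316335]), np.float64(7.660999989351723))
tri (array([435.92617349, 147.81748571,   6.3114307 ]), np.float64(0.901994621588868))
wheel (array([ 560.90692219, -130.31265016,  100.8220102 ]), np.float64(1.6604749166844492))
board [[645.2  81.6  47.4]
 [644.8 -15.6  47.4]
 [525.6 -17.7  47.4]
 [524.9  79.3  47.4]] [np.float64(97.2), np.float64(119.2), np.float64(96.9), np.float64(120.4)] [585.12123617  31.87828644  47.4       ]
stop [682.5  35.7  60. ]
sink [569.7  30.4  71.4]
rf1 [705.9  94.1  59. ]
rf2 [450.3  91.8  59. ]
[694.5  45.4  60. ]
```

Run:
```python
from h import *
im=cv2.imread("pics/top0.png");hsv=cv2.cvtColor(im,cv2.COLOR_BGR2HSV)
sub=np.zeros(im.shape[:2],np.uint8);sub[190:235,290:335]=1
dark=((im.max(2)<75)*sub).astype(np.uint8)
n,l,s,c=cv2.connectedComponentsWithStats(dark);i=1+np.argmax(s[1:,4]);print(s[i],c[i])
cs,_=cv2.findContours((l==i).astype(np.uint8),cv2.RETR_EXTERNAL,cv2.CHAIN_APPROX_NONE);k=max(cs,key=len)
e=cv2.minEnclosingCircle(k);print("drum circ",e,cv2.fitEllipse(k))
u,v=cv2.fitEllipse(k)[0]
print(onz("top",u,v,100).round(1), onz("top",*e[0],100).round(1))
white=((im.min(2)>185)*sub).astype(np.uint8)
n,l,s,c=cv2.connectedComponentsWithStats(white)
for i in range(1,n):
    if s[i,4]>3: print("white",s[i],c[i].round(1),onz("top",*c[i],104).round(1))
w=max(range(1,n),key=lambda i:s[i,4])
ring=white
k=cv2.convexHull(cv2.findNonZero(ring));ee=cv2.fitEllipse(k);print("ring",ee,onz("top",*ee[0],63).round(1))
im=cv2.imread("pics/scene0.png")
sub=np.zeros(im.shape[:2],np.uint8);sub[180:222,255:295]=1
w=((im.min(2)>160)*sub).astype(np.uint8);n,l,s,c=cv2.connectedComponentsWithStats(w)
for i in range(1,n):
    if s[i,4]>3: print("sw",s[i],c[i].round(1))
d=((im.max(2)<75)*sub).astype(np.uint8);n,l,s,c=cv2.connectedComponentsWithStats(d)
i=1+np.argmax(s[1:,4]);print("sdark",s[i],c[i])
for y in range(186,212):
    r=np.where(l[y]==i)[0]
    if len(r):print(y,r.min(),r.max(),end="; ")
X=[561,-130,104];print("proj",proj("scene",X),proj("top",X))
```

```text
[302 201  23  23 279] [313.39784946 213.43010753]
drum circ ((313.27777099609375, 212.27777099609375), 11.281307220458984) ((313.26654052734375, 212.42092895507812), (20.110708236694336, 20.645395278930664), 135.04251098632812)
[ 558.3 -127.2  100. ] [ 558.7 -127.3  100. ]
white [303 197   9   6  24] [307.  199.7] [ 593.2 -110.7  104. ]
white [313 197  10   5  21] [317.6 199.1] [ 594.1 -139.8  104. ]
white [298 203   5  10  26] [299.9 207.4] [572.4 -90.8 104. ]
white [323 202   5   9  16] [325.2 205.7] [ 575.7 -160.2  104. ]
white [311 208   7   7  39] [313.8 210.5] [ 563.2 -128.7  104. ]
white [327 213   2   2   4] [327.5 213.5] [ 554.1 -165.7  104. ]
white [298 214  27  14  84] [307.6 222.5] [ 530.5 -110.7  104. ]
ring ((312.64495849609375, 212.16062927246094), (30.47475814819336, 30.575183868408203), 26.68797492980957) [ 562.7 -128.3   63. ]
sw [271 190   6   6  26] [273.4 192. ]
sw [260 191  30  22 166] [276.7 204.3]
sw [286 216   9   6  39] [290.7 218.6]
sdark [265 188  19  20 233] [274.01287554 198.47639485]
188 270 277; 189 268 279; 190 267 281; 191 266 281; 192 265 282; 193 265 282; 194 265 282; 195 265 282; 196 265 282; 197 265 282; 198 265 282; 199 265 282; 200 265 282; 201 265 283; 202 265 283; 203 265 282; 204 265 282; 205 266 281; 206 267 280; 207 272 277; proj (np.float64(273.75313183022257), np.float64(191.6295218250827)) (np.float64(314.3581119871769), np.float64(211.2653500761487))
```

```bash
cat >> h.py <<'E'
def to(X,yaw=None):
    "travel (m) and turn about tool z (deg) to world X"
    s=manip.read_state();R=R_of(s["eef_rot"]);d=R.T@(np.array(X,float)-s["tcp_pos"])/1000
    y=np.arctan2(R[1,0],R[0,0]); 
    tilt=np.degrees(np.arccos(-R[2,2]))
    print("t",round(s["time"],2),"tcp",s["tcp_pos"].round(2),"yaw",y.round(4),"tilt",tilt.round(3),"F",s["wrist_force"].round(2),"T",s["torque"].round(3),"w",round(s["width"],1),"q",s["joint_positions"].round(3))
    print("travel",d.round(4), "dz deg" , None if yaw is None else np.degrees(y-yaw).round(2))
E
python3 -c "
from h import *
to([562,-128.5,180])"
```

```text
t 0.1 tcp [187.79 516.5  241.5 ] yaw -0.3489 tilt 0.097 F [ 0.07  0.23 -0.48] T [-0.001 -0.066  0.059] w 85.4 q [ 1.507  0.256  0.107 -0.    -1.424 -0.285]
travel [0.5722 0.4781 0.0624] dz deg None
```

>>> {"api": "drive_tool", "payload": {"travel": [[0.03,0.025,0],[0.08,0.067,0],[0.13,0.109,0],[0.18,0.15,0],[0.23,0.192,0],[0.275,0.23,0],[0.32,0.267,0],[0.37,0.309,0],[0.42,0.351,0.01],[0.47,0.393,0.02],[0.52,0.435,0.03],[0.55,0.46,0.04]], "dr": [[0,0,0],[0,0,0],[0,0,0],[0,0,0],[0,0,0],[0,0,0],[0,0,0],[0,0,0],[0,0,0],[0,0,0],[0,0,0],[0,0,0]], "hand": [1,1,1,1,1,1,1,1,1,1,1,1]}}

```text
time: 1.6
tcp_pos: [548.1, -106.0, 201.7]
eef_rot: [3.092, -0.546, -0.001]
wrist_force: [0.4, 1.2, 0.7]
width: 85.3
```

```bash
python3 -c "
from h import *
to([562,-128.5,150])"
```

```text
t 1.6 tcp [ 548.06 -106.02  201.66] yaw -0.3495 tilt 0.1 F [0.41 1.22 0.67] T [ 0.12  -0.071  0.013] w 85.3 q [ 0.09   0.287  0.047  0.002 -1.332  1.131]
travel [0.0208 0.0163 0.0517] dz deg None
```

>>> {"api": "drive_tool", "payload": {"travel": [[0.01,0.008,0.02],[0.0208,0.0163,0.04],[0.0208,0.0163,0.05],[0.0208,0.0163,0.05]], "dr": [[0,0,0],[0,0,0],[0,0,0],[0,0,0]], "hand": [1,1,1,1]}}

```text
time: 2.1
tcp_pos: [561.3, -128.2, 151.0]
eef_rot: [3.092, -0.546, -0.004]
wrist_force: [0.0, -0.4, 0.2]
width: 85.4
```

```bash
python3 -c "
from h import *
to([562,-128.5,84])
a=snap('scene','s1')[130:270,200:370];cv2.imwrite('pics/s1c.png',cv2.resize(a[:,:,::-1],None,fx=4,fy=4,interpolation=cv2.INTER_CUBIC))
a=snap('top','t1')[150:270,205:345];cv2.imwrite('pics/t1c.png',cv2.resize(a[:,:,::-1],None,fx=4,fy=4,interpolation=cv2.INTER_CUBIC))
"
```

```text
t 2.1 tcp [ 561.33 -128.16  150.98] yaw -0.3494 tilt 0.173 F [ 0.04 -0.36  0.2 ] T [ 0.    -0.011 -0.054] w 85.4 q [ 4.800e-02  3.490e-01  4.000e-03  1.000e-03 -1.229e+00  1.173e+00]
travel [ 0.0009 -0.0001  0.067 ] dz deg None
```

View pics/s1c.png

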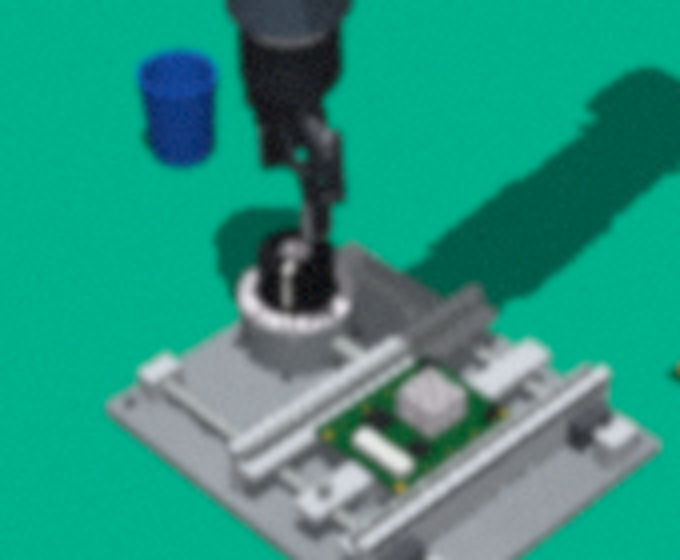

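View pics/t1c.png

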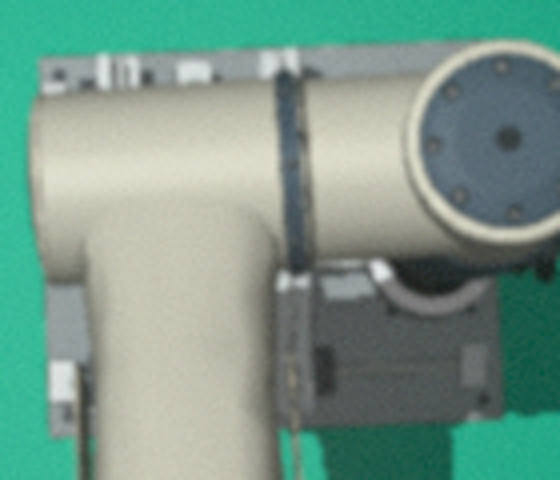

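>>> {"api": "drive_tool", "payload": {"travel": [[0.0009,0,0.02],[0.0009,0,0.035],[0.0009,0,0.05],[0.0009,0,0.06],[0.0009,0,0.067],[0.0009,0,0.067],[0.0009,0,0.067]], "dr": [[0,0,0],[0,0,0],[0,0,0],[0,0,0],[0,0,0],[0,0,0],[0,0,0]], "hand": [1,1,1,1,1,1,1]}}

```text
time: 3.08
tcp_pos: [563.5, -128.6, 86.1]
eef_rot: [3.092, -0.544, 0.003]
wrist_force: [-0.4, -0.3, 0.2]
width: 85.5
```

```bash
cat >> h.py <<'E'
def samp(n=6):
    e=[];T=[];F=[];J=[]
    for _ in range(n):
        manip.grab_frame("scene");s=manip.read_state();e.append(s["joint_efforts"][5]);T.append(s["torque"]);F.append(s["wrist_force"]);J.append(s["joint_positions"][5])
    T=np.array(T);F=np.array(F)
    print("e6",np.round(e,4),"mean",np.mean(e).round(4),"Tz",T[:,2].round(3),T.mean(0).round(3),"F",F.mean(0).round(2),"j6",np.round(J[-1],4))
E
python3 -c "
from h import *
to([562,-128.5,84]);samp(4)
a=snap('scene','s2')[130:270,200:370];cv2.imwrite('pics/s2c.png',cv2.resize(a[:,:,::-1],None,fx=4,fy=4,interpolation=cv2.INTER_CUBIC))
"
```

```text
t 3.08 tcp [ 563.47 -128.59   86.08] yaw -0.3486 tilt 0.138 F [-0.41 -0.3   0.18] T [ 0.016 -0.005 -0.022] w 85.5 q [ 0.047  0.402 -0.094  0.002 -1.074  1.174]
travel [-0.0014  0.0004  0.0021] dz deg None
e6 [-0.0001 -0.     -0.     -0.    ] mean -0.0 Tz [-0.009 -0.019 -0.025 -0.004] [ 0.019 -0.009 -0.014] F [ 0.02 -0.69 -0.03] j6 1.1738
```

View pics/s2c.png

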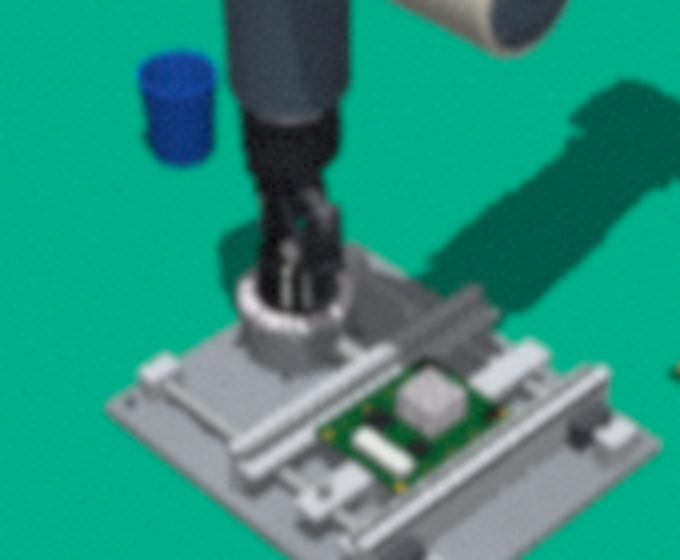

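The fingers straddle the drum, and joint 6 effort is a clean signal for the wheel torque. Closing the gripper.

>>> {"api": "drive_tool", "payload": {"travel": [[0,0,0],[0,0,0],[0,0,0],[0,0,0],[0,0,0],[0,0,0]], "dr": [[0,0,0],[0,0,0],[0,0,0],[0,0,0],[0,0,0],[0,0,0]], "hand": [0.6,0.6,0.6,0.6,0.6,0.6], "newtons": 50}}

```text
time: 4.08
tcp_pos: [562.8, -130.1, 87.1]
eef_rot: [3.09, -0.543, 0.002]
wrist_force: [-2.7, -4.3, 5.2]
width: 58.5
```

```bash
python3 -c "
from h import *
to([562,-128.5,84]);samp(2)
"
```

```text
t 4.08 tcp [ 562.83 -130.14   87.05] yaw -0.3482 tilt 0.266 F [-2.71 -4.31  5.16] T [-1.688  1.19   0.021] w 58.5 q [ 0.046  0.4   -0.094  0.005 -1.076  1.174]
travel [-0.0013 -0.0013  0.003 ] dz deg None
e6 [-0.0372 -0.0371] mean -0.0372 Tz [0.047 0.024] [-1.705  1.206  0.036] F [-3.4  -4.37  5.83] j6 1.1738
```

>>> {"api": "drive_tool", "payload": {"travel": [[0,0.001,0],[0,0.001,0],[0,0.001,0],[0,0.001,0],[0,0.001,0],[0,0.001,0]], "dr": [[0,0,4],[0,0,8],[0,0,12],[0,0,16],[0,0,20],[0,0,20]], "hand": [0.6,0.6,0.6,0.6,0.6,0.6]}}

```text
time: 4.92
tcp_pos: [562.5, -130.7, 87.1]
eef_rot: [2.95, -1.071, 0.003]
wrist_force: [0.1, 2.8, 2.0]
width: 58.5
```

```bash
python3 -c "
from h import *
to([562,-128.5,84]);samp(2)
a=snap('scene','s3')[130:270,200:370];cv2.imwrite('pics/s3c.png',cv2.resize(a[:,:,::-1],None,fx=4,fy=4,interpolation=cv2.INTER_CUBIC))
"
```

```text
t 4.92 tcp [ 562.55 -130.68   87.12] yaw -0.6966 tilt 0.237 F [0.12 2.81 2.04] T [ 0.701  0.151 -0.029] w 58.5 q [ 0.045  0.4   -0.094  0.005 -1.076  0.827]
travel [-0.0018 -0.0013  0.0031] dz deg None
e6 [-0.1003 -0.0088] mean -0.0546 Tz [-0.058  0.002] [ 0.871  0.23  -0.028] F [-1.02  2.54  1.15] j6 0.8278
```

View pics/s3c.png

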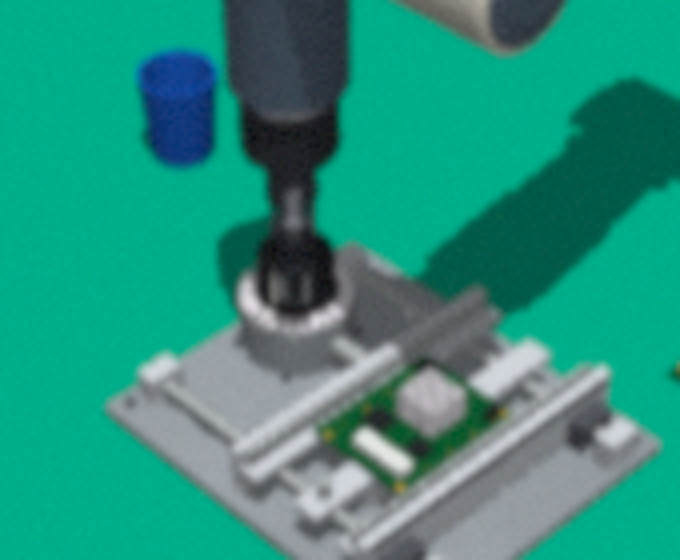

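```bash
cat > rail.py <<'E'
from h import *
def prof(f,t0=None):
    # brightness along frame y lines at rail height, for several x; returns profile
    g=cv2.GaussianBlur(cv2.imread(f"pics/{f}.png",0).astype(np.float32),(0,0),.6)
    ys=np.arange(-70,130,0.5);out=[]
    for fx in np.arange(80,128,2):
        px=[proj("scene",[582+fx-0.017*y,36+y+0.017*fx,59]) for y in ys]
        px=np.array(px,np.float32)
        out.append(cv2.remap(g,px[:,0].copy(),px[:,1].copy(),cv2.INTER_CUBIC).ravel())
    return ys,np.mean(out,0)
def shift(a,b,lo,hi):
    ys,A=prof(a);_,B=prof(b);best=[]
    m=(ys>=lo)&(ys<=hi)
    S=np.arange(-3,26,0.25)
    for s in S: best.append(np.mean((np.interp(ys[m]-0,ys,A)-np.interp(ys[m]+s,ys,B))**2))
    i=np.argmin(best);return S[i],best[i]
if __name__=="__main__":
    import sys
    a,b=sys.argv[1:3]
    print("moving",shift(a,b,-70,-35),"fixed",shift(a,b,40,70))
E
python3 rail.py s2 s3
python3 - <<'E'
from rail import *
for f in("s2","s3"):
    y,p=prof(f);print(f,[(int(a),int(b)) for a,b in zip(y[::4],p[::4])])
E
```

```text
Traceback (most recent call last):
  File "rail.py", line 20, in <module>
    print("moving",shift(a,b,-70,-35),"fixed",shift(a,b,40,70))
                   ~~~~~^^^^^^^^^^^^^
  File "rail.py", line 12, in shift
    ys,A=prof(a);_,B=prof(b);best=[]
         ~~~~^^^
  File "rail.py", line 7, in prof
    px=[proj("scene",[582+fx-0.017*y,36+y+0.017*fx,59]) for y in ys]
        ~~~~^^^^^^^^^^^^^^^^^^^^^^^^^^^^^^^^^^^^^^^^^^^
  File "h.py", line 23, in proj
    K,k1,p,R=cal(n);R=R_of(R)
             ~~~^^^
  File "h.py", line 4, in cal
    c=manip.get_calibration(n); return np.array(c["mtx"],float),float(c["k1"]),np.array(c["xyz"],float),np.array(c["rotation"],float)
ValueError: time passes only in moves, steps and waits
Traceback (most recent call last):
  File "rail.py", line 7, in prof
    px=[proj("scene",[582+fx-0.017*y,36+y+0.017*fx,59]) for y in ys]
        ~~~~^^^^^^^^^^^^^^^^^^^^^^^^^^^^^^^^^^^^^^^^^^^
  File "h.py", line 23, in proj
    K,k1,p,R=cal(n);R=R_of(R)
             ~~~^^^
  File "h.py", line 4, in cal
    c=manip.get_calibration(n); return np.array(c["mtx"],float),float(c["k1"]),np.array(c["xyz"],float),np.array(c["rotation"],float)
ValueError: time passes only in moves, steps and waits
```

```bash
python3 - <<'E'
s=open('h.py').read()
s=s.replace("def cal(n):","import functools\n@functools.lru_cache(None)\ndef cal(n):")
open('h.py','w').write(s)
E
python3 rail.py s2 s3; python3 rail.py scene0 s2
python3 - <<'E'
from rail import *
for f in("s2","s3"):
    y,p=prof(f);print(f,[(int(a),int(b)) for a,b in zip(y[::4],p[::4])])
E
```

```text
moving (np.float64(3.0), np.float64(5.679639045510632)) fixed (np.float64(0.0), np.float64(0.19514636982797232))
moving (np.float64(0.25), np.float64(37.590708325542)) fixed (np.float64(0.0), np.float64(34.73268545750189))
s2 [(-70, 198), (-68, 192), (-66, 181), (-64, 167), (-62, 153), (-60, 139), (-58, 130), (-56, 128), (-54, 135), (-52, 150), (-50, 168), (-48, 185), (-46, 197), (-44, 201), (-42, 197), (-40, 186), (-38, 170), (-36, 150), (-34, 130), (-32, 114), (-30, 105), (-28, 102), (-26, 105), (-24, 111), (-22, 118), (-20, 125), (-18, 131), (-16, 134), (-14, 136), (-12, 137), (-10, 137), (-8, 140), (-6, 145), (-4, 154), (-2, 165), (0, 175), (2, 182), (4, 186), (6, 187), (8, 188), (10, 190), (12, 194), (14, 198), (16, 200), (18, 198), (20, 189), (22, 174), (24, 156), (26, 138), (28, 125), (30, 118), (32, 116), (34, 118), (36, 122), (38, 127), (40, 131), (42, 135), (44, 139), (46, 144), (48, 148), (50, 149), (52, 148), (54, 149), (56, 157), (58, 172), (60, 186), (62, 194), (64, 191), (66, 178), (68, 156), (70, 133), (72, 115), (74, 107), (76, 107), (78, 107), (80, 106), (82, 103), 
[... 702 characters left out ...]
 (4, 186), (6, 187), (8, 188), (10, 191), (12, 195), (14, 199), (16, 200), (18, 198), (20, 189), (22, 174), (24, 155), (26, 138), (28, 125), (30, 117), (32, 116), (34, 118), (36, 122), (38, 126), (40, 131), (42, 134), (44, 139), (46, 144), (48, 147), (50, 149), (52, 148), (54, 149), (56, 157), (58, 171), (60, 185), (62, 194), (64, 191), (66, 178), (68, 156), (70, 133), (72, 114), (74, 107), (76, 107), (78, 107), (80, 106), (82, 103), (84, 100), (86, 99), (88, 97), (90, 96), (92, 96), (94, 97), (96, 101), (98, 109), (100, 122), (102, 138), (104, 153), (106, 168), (108, 178), (110, 184), (112, 187), (114, 188), (116, 187), (118, 184), (120, 177), (122, 168), (124, 159), (126, 151), (128, 147)]
```

>>> {"api": "drive_tool", "payload": {"travel": [[0,0,0],[0,0,0],[0,0,0],[0,0,0],[0,0,0],[0,0,0]], "dr": [[0,0,2],[0,0,4],[0,0,6],[0,0,8],[0,0,9],[0,0,10]], "hand": [0.6,0.6,0.6,0.6,0.6,0.6]}}

```text
time: 5.82
tcp_pos: [562.4, -130.8, 87.1]
eef_rot: [2.845, -1.325, 0.003]
wrist_force: [-1.1, 1.9, 2.2]
width: 58.4
```

```bash
cat >> h.py <<'E'
def rd(tag=None):
    s=manip.read_state();R=R_of(s["eef_rot"])
    print("t",round(s["time"],2),"e6",s["joint_efforts"][5].round(4),"T",s["torque"].round(3),"F",s["wrist_force"].round(2),"tcp",s["tcp_pos"].round(1),"yaw",np.degrees(np.arctan2(R[1,0],R[0,0])).round(2),"j6",s["joint_positions"][5].round(4),"dq6",s["dq"][5].round(4),"w",round(s["width"],1))
    if tag: snap("scene",tag)
E
python3 -c "
from h import *
rd();samp(1);rd('s4')";python3 rail.py s2 s4
```

```text
t 5.83 e6 0.1438 T [ 0.364  0.681 -0.01 ] F [-1.06  1.91  2.19] tcp [ 562.4 -130.8   87.1] yaw -49.94 j6 0.652 dq6 -0.1386 w 58.4
e6 [0.0815] mean 0.0815 Tz [-0.023] [ 0.27   0.597 -0.023] F [0.29 1.78 1.8 ] j6 0.6514
t 5.88 e6 0.0815 T [ 0.27   0.597 -0.023] F [0.29 1.78 1.8 ] tcp [ 562.4 -130.8   87.1] yaw -49.98 j6 0.6514 dq6 0.0283 w 58.3
moving (np.float64(4.75), np.float64(2.0411456886590393)) fixed (np.float64(0.0), np.float64(0.16938302749157197))
```

>>> {"api": "drive_tool", "payload": {"travel": [[0,0,0],[0,0,0]], "dr": [[0,0,1],[0,0,2]], "hand": [0.6,0.6]}}

```text
time: 6.18
tcp_pos: [562.3, -130.9, 87.1]
eef_rot: [2.82, -1.375, 0.003]
wrist_force: [-0.7, 2.3, 1.8]
width: 58.6
```

```bash
python3 -c "
from h import *
rd();samp(1)"
```

```text
t 6.17 e6 0.1539 T [ 0.348  0.621 -0.019] F [-0.68  2.3   1.83] tcp [ 562.3 -130.9   87.1] yaw -51.98 j6 0.6164 dq6 -0.1385 w 58.6
e6 [0.0873] mean 0.0873 Tz [-0.041] [ 0.325  0.599 -0.041] F [-0.29  0.16  2.13] j6 0.6158
```

>>> {"api": "drive_tool", "payload": {"travel": [[0,0,0],[0,0,0],[0,0,0],[0,0,0],[0,0,0],[0,0,0]], "dr": [[0,0,0.3],[0,0,0.6],[0,0,0.9],[0,0,1.2],[0,0,1.5],[0,0,1.8]], "hand": [0.6,0.6,0.6,0.6,0.6,0.6]}}

```text
time: 6.98
tcp_pos: [562.3, -130.9, 87.1]
eef_rot: [2.798, -1.421, 0.003]
wrist_force: [-0.6, 1.0, 1.4]
width: 58.4
```

```bash
python3 -c "
from h import *
rd();samp(5)"
```

```text
t 6.97 e6 0.0229 T [0.254 0.609 0.046] F [-0.57  0.98  1.36] tcp [ 562.3 -130.9   87.1] yaw -53.84 j6 0.584 dq6 -0.0413 w 58.4
e6 [ 0.0212 -0.0068  0.0129  0.0225  0.0261] mean 0.0152 Tz [-0.049 -0.07  -0.004 -0.011 -0.102] [ 0.263  0.696 -0.047] F [-1.23  0.91  1.88] j6 0.5843
```

>>> {"api": "drive_tool", "payload": {"travel": [[0,0,0],[0,0,0],[0,0,0],[0,0,0]], "dr": [[0,0,0.5],[0,0,1],[0,0,1.5],[0,0,2]], "hand": [0.6,0.6,0.6,0.6]}}

```text
time: 7.72
tcp_pos: [562.3, -130.9, 87.1]
eef_rot: [2.772, -1.47, 0.003]
wrist_force: [-1.3, 0.9, 1.7]
width: 58.8
```

```bash
python3 -c "
from h import *
rd('s5');rd()
a=cv2.imread('pics/s5.png')[205:285,255:355]
cv2.imwrite('pics/s5c.png',cv2.resize(a,None,fx=7,fy=7,interpolation=cv2.INTER_CUBIC))
a=cv2.imread('pics/scene0.png')[205:285,255:355]
cv2.imwrite('pics/s0c.png',cv2.resize(a,None,fx=7,fy=7,interpolation=cv2.INTER_CUBIC))
"
```

```text
t 7.72 e6 0.0584 T [0.165 0.748 0.006] F [-1.31  0.85  1.65] tcp [ 562.3 -130.9   87.1] yaw -55.85 j6 0.5489 dq6 -0.0681 w 58.8
t 7.78 e6 0.0452 T [ 0.176  0.762 -0.024] F [-1.32  0.87  1.32] tcp [ 562.2 -130.9   87.1] yaw -55.88 j6 0.5485 dq6 0.0131 w 58.7
```

View pics/s5c.png

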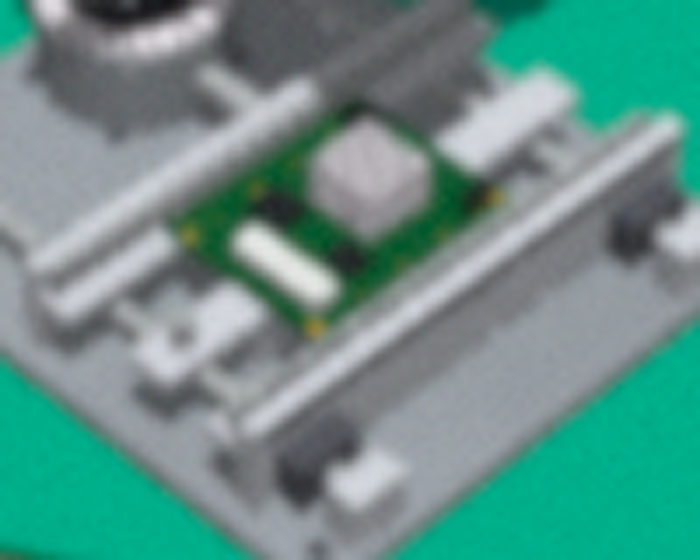

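View pics/s0c.png

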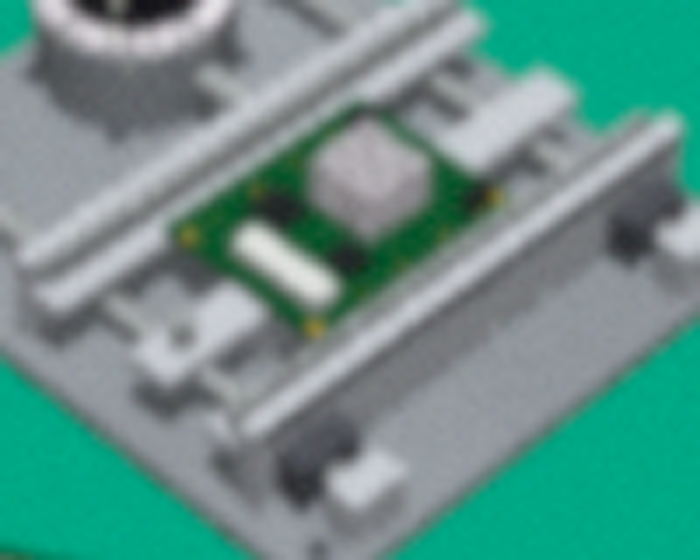

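>>> {"api": "drive_tool", "payload": {"travel": [[0,0,0],[0,0,0],[0,0,0],[0,0,0],[0,0,0],[0,0,0]], "dr": [[0,0,0.8],[0,0,1.6],[0,0,2.2],[0,0,2.5],[0,0,2.75],[0,0,3]], "hand": [0.6,0.6,0.6,0.6,0.6,0.6]}}

```text
time: 8.52
tcp_pos: [562.2, -130.9, 87.1]
eef_rot: [2.732, -1.543, 0.003]
wrist_force: [-1.5, 1.4, 2.1]
width: 58.4
```

```bash
cat > trk.py <<'E'
from h import *
import sys
def bshift(f,ref="s2"):
    A=cv2.imread(f"pics/{ref}.png",0).astype(np.float32);B=cv2.imread(f"pics/{f}.png",0).astype(np.float32)
    # connector patch and sink patch, scene; ECC translation
    r=[]
    for (x0,x1,y0,y1,z) in [(284,308,233,252,52),(297,319,219,242,65)]:
        t=A[y0:y1,x0:x1];W=np.eye(2,3,dtype=np.float32)
        try:
            _,W=cv2.findTransformECC(t,B[y0-8:y1+8,x0-8:x1+8],np.array([[1,0,8],[0,1,8]],np.float32),cv2.MOTION_TRANSLATION,(3,200,1e-5))
        except cv2.error as e: r.append(None);continue
        du,dv=W[0,2]-8,W[1,2]-8
        c=((x0+x1)/2,(y0+y1)/2)
        d=onz("scene",c[0]+du,c[1]+dv,z)-onz("scene",*c,z);r.append(d[:2].round(2).tolist())
    return r
def go(f):
    rd(f);rd();print("board shift (connector,sink)",bshift(f))
    from rail import shift
    print("rail",shift("s2",f,-70,-35)[0])
if __name__=="__main__": go(sys.argv[1])
E
python3 trk.py s6
```

```text
t 8.53 e6 0.0124 T [0.105 0.866 0.056] F [-1.46  1.41  2.08] tcp [ 562.2 -130.9   87.1] yaw -58.89 j6 0.4959 dq6 -0.0343 w 58.4
t 8.57 e6 0.0097 T [ 0.148  0.935 -0.001] F [-2.6   0.68  2.8 ] tcp [ 562.2 -130.9   87.1] yaw -58.9 j6 0.4957 dq6 0.0054 w 58.6
board shift (connector,sink) [[0.04, -0.11], [-0.49, -0.46]]
rail 6.25
```

>>> {"api": "drive_tool", "payload": {"travel": [[0,0,0],[0,0,0],[0,0,0],[0,0,0],[0,0,0],[0,0,0]], "dr": [[0,0,0.8],[0,0,1.6],[0,0,2.2],[0,0,2.5],[0,0,2.75],[0,0,3]], "hand": [0.6,0.6,0.6,0.6,0.6,0.6]}}

```text
time: 9.32
tcp_pos: [562.1, -131.0, 87.1]
eef_rot: [2.691, -1.614, 0.003]
wrist_force: [-1.5, 0.8, 2.1]
width: 58.8
```

```bash
python3 trk.py s7
```

```text
t 9.32 e6 0.0118 T [0.134 1.038 0.041] F [-1.51  0.76  2.15] tcp [ 562.1 -131.    87.1] yaw -61.91 j6 0.4431 dq6 -0.0341 w 58.8
t 9.38 e6 0.0051 T [ 0.072  1.018 -0.024] F [-2.11  0.52  1.58] tcp [ 562.2 -131.    87.1] yaw -61.93 j6 0.4429 dq6 0.0072 w 58.5
board shift (connector,sink) [[0.01, -0.2], [-0.56, -0.38]]
rail 6.75
```

>>> {"api": "drive_tool", "payload": {"travel": [[0,0,0],[0,0,0],[0,0,0],[0,0,0],[0,0,0],[0,0,0]], "dr": [[0,0,0.8],[0,0,1.6],[0,0,2.2],[0,0,2.5],[0,0,2.75],[0,0,3]], "hand": [0.6,0.6,0.6,0.6,0.6,0.6]}}

```text
time: 10.12
tcp_pos: [562.1, -131.0, 87.1]
eef_rot: [2.647, -1.685, 0.003]
wrist_force: [-2.2, -0.1, 1.8]
width: 58.5
```

```bash
python3 trk.py s8
```

```text
t 10.12 e6 0.0048 T [-0.011  1.194  0.048] F [-2.21 -0.06  1.78] tcp [ 562.1 -131.    87.1] yaw -64.94 j6 0.3903 dq6 -0.0348 w 58.5
t 10.18 e6 -0.0028 T [0.062 1.24  0.024] F [-2.83 -0.64  2.4 ] tcp [ 562.1 -131.    87.1] yaw -64.95 j6 0.3901 dq6 0.0067 w 58.4
board shift (connector,sink) [[0.02, -0.16], [-0.55, -0.31]]
rail 7.25
```

>>> {"api": "drive_tool", "payload": {"travel": [[0,0,0],[0,0,0],[0,0,0],[0,0,0],[0,0,0],[0,0,0]], "dr": [[0,0,0.8],[0,0,1.6],[0,0,2.2],[0,0,2.5],[0,0,2.75],[0,0,3]], "hand": [0.6,0.6,0.6,0.6,0.6,0.6]}}

```text
time: 10.92
tcp_pos: [562.0, -131.0, 87.1]
eef_rot: [2.602, -1.754, 0.003]
wrist_force: [-3.4, 0.1, 3.2]
width: 58.6
```

```bash
python3 trk.py s9
```

```text
t 10.93 e6 -0.0039 T [0.032 1.315 0.021] F [-3.4   0.08  3.18] tcp [ 562.  -131.    87.1] yaw -67.97 j6 0.3375 dq6 -0.0363 w 58.6
t 10.97 e6 -0.0108 T [ 0.049  1.329 -0.004] F [-2.56  0.26  2.66] tcp [ 562.  -131.    87.1] yaw -67.98 j6 0.3373 dq6 0.0064 w 58.4
board shift (connector,sink) [[0.13, 0.23], [-0.32, 0.05]]
rail 7.75
```

>>> {"api": "drive_tool", "payload": {"travel": [[0,0,0],[0,0,0],[0,0,0],[0,0,0],[0,0,0],[0,0,0]], "dr": [[0,0,0.8],[0,0,1.6],[0,0,2.2],[0,0,2.5],[0,0,2.75],[0,0,3]], "hand": [0.6,0.6,0.6,0.6,0.6,0.6]}}

```text
time: 11.72
tcp_pos: [562.0, -131.0, 87.1]
eef_rot: [2.554, -1.822, 0.003]
wrist_force: [-4.1, 0.1, 3.1]
width: 58.7
```

```bash
python3 trk.py s10
```

```text
t 11.72 e6 -0.0047 T [-0.069  1.5    0.032] F [-4.13  0.07  3.12] tcp [ 562.  -131.    87.1] yaw -70.99 j6 0.2847 dq6 -0.0343 w 58.7
t 11.78 e6 -0.014 T [0.013 1.491 0.   ] F [-3.2  -0.55  3.23] tcp [ 562.  -131.    87.1] yaw -71.0 j6 0.2846 dq6 0.0089 w 58.6
board shift (connector,sink) [[0.1, 0.49], [-0.2, 0.57]]
rail 8.25
```

>>> {"api": "drive_tool", "payload": {"travel": [[0,0,0],[0,0,0],[0,0,0],[0,0,0],[0,0,0],[0,0,0]], "dr": [[0,0,0.8],[0,0,1.6],[0,0,2.2],[0,0,2.5],[0,0,2.75],[0,0,3]], "hand": [0.6,0.6,0.6,0.6,0.6,0.6]}}

```text
time: 12.52
tcp_pos: [561.9, -131.0, 87.1]
eef_rot: [2.505, -1.889, 0.003]
wrist_force: [-4.1, -0.0, 3.9]
width: 59.0
```

```bash
python3 trk.py s11
```

```text
t 12.53 e6 -0.0056 T [-0.025  1.662  0.024] F [-4.13 -0.01  3.94] tcp [ 561.9 -131.    87.1] yaw -74.02 j6 0.2319 dq6 -0.0347 w 59.0
t 12.57 e6 -0.0154 T [-0.01   1.672  0.038] F [-3.4   0.37  4.11] tcp [ 561.9 -131.1   87.1] yaw -74.03 j6 0.2317 dq6 0.009 w 58.6
board shift (connector,sink) [[0.11, 0.88], [-0.34, 0.71]]
rail 8.75
```

>>> {"api": "drive_tool", "payload": {"travel": [[0,0,0],[0,0,0],[0,0,0],[0,0,0],[0,0,0],[0,0,0]], "dr": [[0,0,0.6],[0,0,1.2],[0,0,1.7],[0,0,2],[0,0,2.25],[0,0,2.5]], "hand": [0.6,0.6,0.6,0.6,0.6,0.6]}}

```text
time: 13.32
tcp_pos: [561.9, -131.1, 87.1]
eef_rot: [2.463, -1.943, 0.003]
wrist_force: [-4.1, -0.2, 4.1]
width: 58.5
```

```bash
python3 trk.py s12
```

```text
t 13.32 e6 -0.0562 T [0.029 1.738 0.083] F [-4.12 -0.21  4.15] tcp [ 561.9 -131.1   87.1] yaw -76.54 j6 0.1878 dq6 -0.0347 w 58.5
t 13.38 e6 -0.0582 T [-0.029  1.771  0.063] F [-3.77 -0.18  3.68] tcp [ 561.9 -131.1   87.1] yaw -76.55 j6 0.1877 dq6 0.0054 w 58.7
board shift (connector,sink) [[0.07, 0.86], [-0.39, 0.93]]
rail 9.0
```

>>> {"api": "drive_tool", "payload": {"travel": [[0,0,0],[0,0,0]], "dr": [[0,0,0.25],[0,0,0.5]], "hand": [0.6,0.6]}}

```text
time: 13.62
tcp_pos: [561.8, -131.0, 87.1]
eef_rot: [2.454, -1.955, 0.003]
wrist_force: [-4.1, -0.1, 4.4]
width: 58.6
```

```bash
python3 trk.py s13; python3 -c "
from h import *
samp(3)"
```

```text
t 13.62 e6 -0.0709 T [-0.04   1.782  0.147] F [-4.12 -0.12  4.39] tcp [ 561.8 -131.    87.1] yaw -77.07 j6 0.1787 dq6 -0.035 w 58.6
t 13.68 e6 -0.0713 T [-0.025  1.812  0.057] F [-3.63  0.15  3.39] tcp [ 561.8 -131.1   87.1] yaw -77.08 j6 0.1784 dq6 0.0046 w 58.7
board shift (connector,sink) [[0.03, 0.75], [-0.42, 0.92]]
rail 9.0
e6 [-0.0835 -0.0673 -0.0598] mean -0.0702 Tz [0.089 0.012 0.021] [-0.043  1.812  0.041] F [-3.59 -0.46  4.08] j6 0.1789
```

The nip reads about 8 N (joint 6 effort rose by 0.084 N m from the free baseline), and the board has stopped moving. Now turning back one division.

>>> {"api": "drive_tool", "payload": {"travel": [[0,0,0],[0,0,0],[0,0,0],[0,0,0],[0,0,0],[0,0,0],[0,0,0],[0,0,0],[0,0,0]], "dr": [[0,0,-1],[0,0,-3],[0,0,-6],[0,0,-9],[0,0,-12],[0,0,-14],[0,0,-15],[0,0,-15.5],[0,0,-15.5]], "hand": [0.6,0.6,0.6,0.6,0.6,0.6,0.6,0.6,0.6]}}

```text
time: 14.95
tcp_pos: [562.2, -131.0, 87.1]
eef_rot: [2.696, -1.606, 0.003]
wrist_force: [-1.7, 0.9, 2.7]
width: 58.4
```

```bash
python3 trk.py s14; python3 -c "
from rail import *
print(shift('s14','s13',-62,-35),shift('s14','s13',40,70))"
```

```text
t 14.95 e6 0.0136 T [ 0.147  0.795 -0.003] F [-1.72  0.88  2.75] tcp [ 562.2 -131.    87.1] yaw -61.55 j6 0.4494 dq6 -0.0041 w 58.4
t 15.0 e6 -0.0164 T [0.18  0.709 0.061] F [-1.59  0.27  2.54] tcp [ 562.1 -131.    87.1] yaw -61.56 j6 0.4493 dq6 -0.0007 w 58.4
board shift (connector,sink) [[0.1, 0.87], [-0.33, 0.77]]
rail 6.5
(np.float64(2.25), np.float64(2.9949448508379812)) (np.float64(0.0), np.float64(0.3187708878988919))
```

>>> {"api": "drive_tool", "payload": {"travel": [[0,0,0],[0,0,0],[0,0,0],[0,0,0],[0,0,-0.015],[0,0,-0.04],[0,0,-0.07],[0,0,-0.1],[0,0,-0.11]], "dr": [[0,0,0],[0,0,0],[0,0,0],[0,0,0],[0,0,0],[0,0,0],[0,0,0],[0,0,0],[0,0,0]], "hand": [0.75,0.9,1,1,1,1,1,1,1]}}

```text
time: 16.12
tcp_pos: [563.3, -130.7, 200.3]
eef_rot: [2.698, -1.607, 0.01]
wrist_force: [-0.7, 0.5, -0.3]
width: 85.7
```

```bash
python3 trk.py s15; python3 -c "
from rail import *
print(shift('s15','s13',-62,-35),shift('s15','s13',40,70))
# needed pose behind the sink
f=np.array([582,36.]);th=.017
to([520,32,150],0.017)
a=cv2.imread('pics/s15.png')[130:285,200:370]
cv2.imwrite('pics/s15c.png',cv2.resize(a,None,fx=4,fy=3.8,interpolation=cv2.INTER_CUBIC))"
```

```text
t 16.12 e6 0.0001 T [ 0.001 -0.02  -0.059] F [-0.74  0.54 -0.26] tcp [ 563.3 -130.7  200.3] yaw -61.55 j6 0.4497 dq6 -0.0005 w 85.7
t 16.18 e6 -0.0001 T [-0.042 -0.098 -0.016] F [ 0.42 -0.09  1.16] tcp [ 563.3 -130.7  200.4] yaw -61.55 j6 0.4497 dq6 -0.0006 w 85.6
board shift (connector,sink) [[0.06, 0.97], [-0.04, 0.73]]
rail 6.75
(np.float64(2.25), np.float64(0.42022721209901975)) (np.float64(0.0), np.float64(3.532740552375307))
t 16.18 tcp [ 563.26 -130.69  200.37] yaw -1.0743 tilt 0.389 F [ 0.42 -0.09  1.16] T [-0.042 -0.098 -0.016] w 85.6 q [ 0.046  0.322  0.092  0.005 -1.336  0.45 ]
travel [-0.164  -0.0394  0.0494] dz deg -62.53
```

View pics/s15c.png

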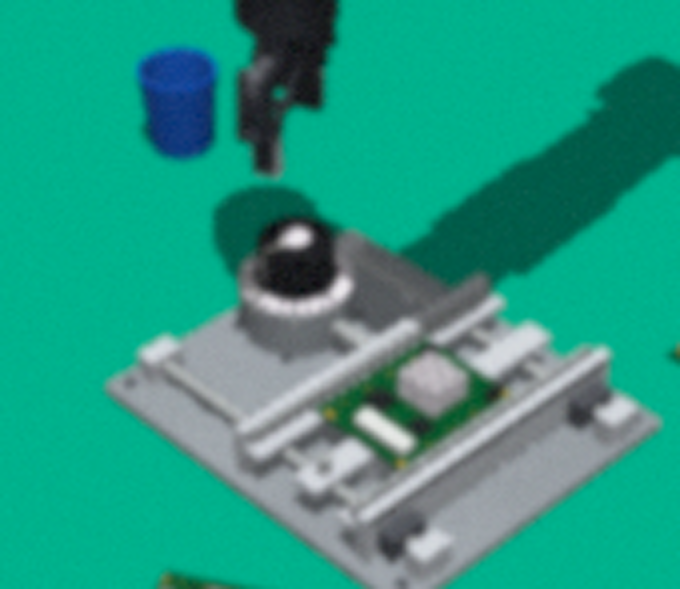

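```bash
python3 -c "
from h import *
print('sink',tri(('top',256,210.6),('scene',308.2,227.7)))
a=cv2.imread('pics/s15.png')[210:260,280:330]
cv2.imwrite('pics/k.png',cv2.resize(a,None,fx=11,fy=11,interpolation=cv2.INTER_CUBIC))
a=cv2.imread('pics/top0.png')[175:240,230:295]
cv2.imwrite('pics/k2.png',cv2.resize(a,None,fx=9,fy=9,interpolation=cv2.INTER_CUBIC))"
```

```text
sink (array([569.70767326,  31.19013075,  66.79868792]), np.float64(1.5319770728768496))
```

View pics/k.png

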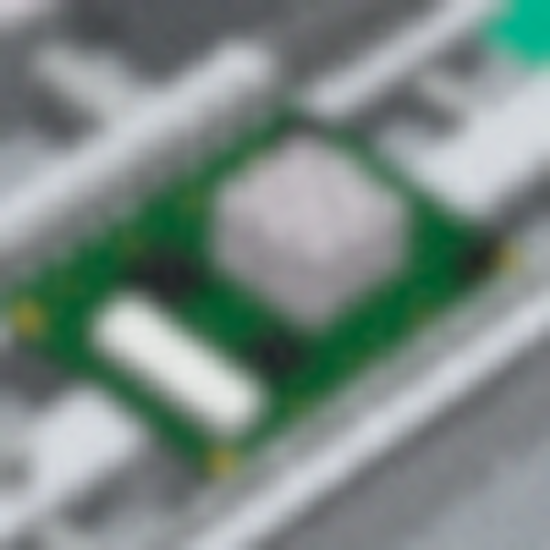

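View pics/k2.png

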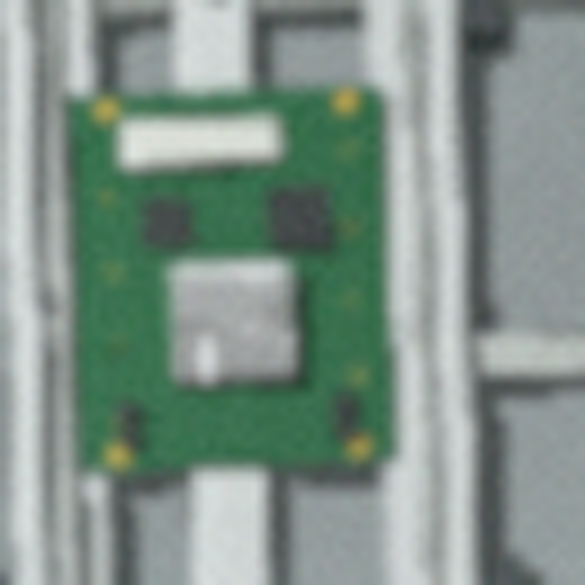

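>>> {"api": "drive_tool", "payload": {"travel": [[-0.02,-0.005,0],[-0.05,-0.012,0],[-0.08,-0.019,0],[-0.11,-0.026,0],[-0.14,-0.033,0],[-0.164,-0.039,0.02],[-0.164,-0.039,0.045],[-0.164,-0.039,0.045]], "dr": [[0,0,-8],[0,0,-17],[0,0,-26],[0,0,-35],[0,0,-44],[0,0,-53],[0,0,-62.5],[0,0,-62.5]], "hand": [0,0,0,0,0,0,0,0]}}

```text
time: 17.18
tcp_pos: [517.8, 31.7, 152.1]
eef_rot: [3.135, 0.024, -0.001]
wrist_force: [0.2, -0.8, 0.8]
width: 0.6
```

The sink's top is at about (570, 31), 67 mm high from triangulation against the 71 given, which is within blur. Going down behind it with the fingers shut.

>>> {"api": "drive_tool", "payload": {"travel": [[0.014,-0.001,0.02],[0.014,-0.001,0.045],[0.014,-0.001,0.065],[0.014,-0.001,0.078],[0.014,-0.001,0.084],[0.014,-0.001,0.084]], "dr": [[0,0,0],[0,0,0],[0,0,0],[0,0,0],[0,0,0],[0,0,0]], "hand": [0,0,0,0,0,0]}}

```text
time: 17.92
tcp_pos: [531.9, 32.3, 68.3]
eef_rot: [3.135, 0.023, -0.001]
wrist_force: [-0.4, 0.5, 0.4]
width: -0.2
```

```bash
python3 trk.py s16; python3 -c "
from h import *
a=cv2.imread('pics/s16.png')[130:285,200:370]
cv2.imwrite('pics/s16c.png',cv2.resize(a,None,fx=4,fy=3.8,interpolation=cv2.INTER_CUBIC))"
```

```text
t 17.93 e6 -0.015 T [-0.005  0.002  0.012] F [-0.41  0.54  0.39] tcp [531.9  32.3  68.3] yaw 0.83 j6 1.223 dq6 0.0036 w -0.2
t 17.98 e6 -0.0114 T [ 0.068 -0.031 -0.007] F [ 0.23 -1.22 -0.1 ] tcp [532.2  32.4  68.7] yaw 0.85 j6 1.2232 dq6 0.0021 w 0.1
board shift (connector,sink) [[0.03, 0.88], [0.39, 0.82]]
rail 6.5
```

View pics/s16c.png

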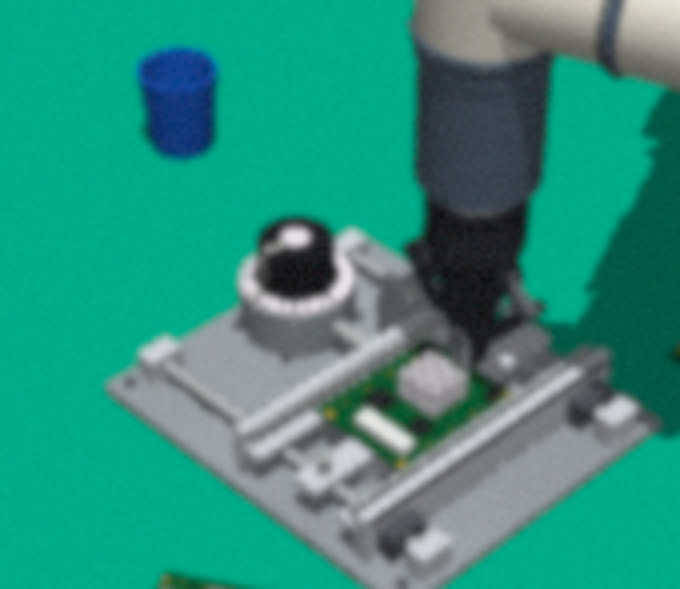

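>>> {"api": "drive_tool", "payload": {"travel": [[0.003,0,0],[0.006,0,0],[0.009,0,0],[0.0115,0,0],[0.014,0,0],[0.0165,0,0],[0.019,0,0],[0.0215,0,0],[0.024,0,0],[0.026,0,0],[0.027,0,0],[0.027,0,0]], "dr": [[0,0,0],[0,0,0],[0,0,0],[0,0,0],[0,0,0],[0,0,0],[0,0,0],[0,0,0],[0,0,0],[0,0,0],[0,0,0],[0,0,0]], "hand": [0,0,0,0,0,0,0,0,0,0,0,0]}}

```text
time: 19.48
tcp_pos: [559.5, 32.9, 68.7]
eef_rot: [3.135, 0.023, 0.001]
wrist_force: [-0.9, 0.1, 0.9]
width: -0.3
```

```bash
python3 -c "
from h import *
rd('s17');rd();samp(3)
a=cv2.imread('pics/s17.png')[200:290,250:350]
cv2.imwrite('pics/s17c.png',cv2.resize(a,None,fx=6,fy=6,interpolation=cv2.INTER_CUBIC))"
```

```text
t 19.48 e6 0.0016 T [-0.026  0.147 -0.088] F [-0.9   0.15  0.89] tcp [559.5  32.9  68.7] yaw 0.86 j6 1.2403 dq6 -0.0004 w -0.3
t 19.52 e6 -0.0008 T [0.061 0.165 0.041] F [-0.58  0.73 -0.95] tcp [559.5  32.9  68.7] yaw 0.86 j6 1.2403 dq6 0.0011 w 0.1
e6 [-0.0015 -0.0015 -0.0013] mean -0.0015 Tz [-0.044 -0.016 -0.009] [ 0.015  0.098 -0.023] F [-0.51 -0.48 -0.14] j6 1.2403
```

View pics/s17c.png

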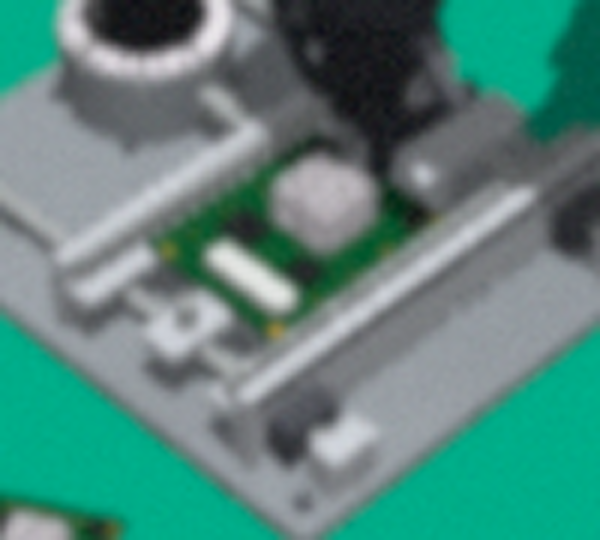

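```bash
cat > bs.py <<'E'
from h import *
import sys
A=cv2.imread("pics/s15.png",0);B=cv2.imread(f"pics/{sys.argv[1]}.png",0)
x0,x1,y0,y1=282,310,231,254
t=A[y0:y1,x0:x1]; w=B[y0-10:y1+30,x0-35:x1+15]
r=cv2.matchTemplate(w,t,cv2.TM_CCOEFF_NORMED);_,m,_,p=cv2.minMaxLoc(r)
W=np.array([[1,0,p[0]],[0,1,p[1]]],np.float32)
_,W=cv2.findTransformECC(t.astype(np.float32),w.astype(np.float32),W,cv2.MOTION_TRANSLATION,(3,200,1e-5))
du,dv=W[0,2]-35,W[1,2]-10
c=((x0+x1)/2,(y0+y1)/2);print("match",m,"board moved",(onz("scene",c[0]+du,c[1]+dv,52)-onz("scene",*c,52)).round(2))
E
python3 bs.py s17
```

```text
match 0.9748786687850952 board moved [17.37  0.27  0.  ]
```

>>> {"api": "drive_tool", "payload": {"travel": [[0.002,0,0],[0.004,0,0],[0.006,0,0],[0.0075,0,0],[0.009,0,0],[0.009,0,0]], "dr": [[0,0,0],[0,0,0],[0,0,0],[0,0,0],[0,0,0],[0,0,0]], "hand": [0,0,0,0,0,0]}}

```text
time: 20.42
tcp_pos: [568.8, 33.0, 68.9]
eef_rot: [3.135, 0.024, 0.002]
wrist_force: [-1.0, 0.4, -0.1]
width: 0.2
```

```bash
python3 -c "
from h import *
rd('s18');samp(4)"; python3 bs.py s18
```

```text
t 20.43 e6 0.005 T [-0.079  0.375  0.01 ] F [-0.96  0.45 -0.13] tcp [568.8  33.   68.9] yaw 0.86 j6 1.2457 dq6 -0.0005 w 0.2
e6 [ 0.0021  0.0007  0.0001 -0.0002] mean 0.0007 Tz [-0.03  -0.033 -0.011 -0.   ] [-0.072  0.128 -0.019] F [-0.17 -0.22 -0.37] j6 1.2457
match 0.95743727684021 board moved [26.7   0.11  0.  ]
```

>>> {"api": "drive_tool", "payload": {"travel": [[0.0005,0,0],[0.001,0,0],[0.0015,0,0],[0.002,0,0]], "dr": [[0,0,0],[0,0,0],[0,0,0],[0,0,0]], "hand": [0,0,0,0]}}

```text
time: 21.18
tcp_pos: [570.7, 33.1, 68.9]
eef_rot: [3.136, 0.024, 0.002]
wrist_force: [-1.7, 0.2, 0.3]
width: -0.6
```

```bash
python3 -c "
from h import *
rd('s19');samp(4)"; python3 bs.py s19
```

```text
t 21.18 e6 -0.0077 T [0.032 0.686 0.001] F [-1.66  0.22  0.27] tcp [570.7  33.1  68.9] yaw 0.86 j6 1.2469 dq6 0.0033 w -0.6
e6 [-0.0015 -0.0026 -0.0031 -0.0032] mean -0.0026 Tz [-0.019 -0.03   0.033  0.021] [-0.039  0.579  0.001] F [-1.98 -0.    0.31] j6 1.2468
match 0.9656452536582947 board moved [28.5  -0.11  0.  ]
```

>>> {"api": "drive_tool", "payload": {"travel": [[0.0005,0,0],[0.001,0,0]], "dr": [[0,0,0],[0,0,0]], "hand": [0,0]}}

```text
time: 21.68
tcp_pos: [571.8, 33.1, 68.9]
eef_rot: [3.136, 0.024, 0.003]
wrist_force: [-2.3, 0.7, 0.4]
width: -0.3
```

```bash
python3 -c "
from h import *
rd('s20');samp(3)"; python3 bs.py s20
```

```text
t 21.68 e6 -0.0076 T [-0.01   0.731  0.003] F [-2.28  0.72  0.45] tcp [571.8  33.1  68.9] yaw 0.86 j6 1.2475 dq6 0.0024 w -0.3
e6 [-0.0012 -0.0023 -0.0028] mean -0.0021 Tz [-0.046  0.047  0.032] [-0.004  0.584  0.011] F [-1.8   0.29  0.22] j6 1.2474
match 0.9559733271598816 board moved [29.69 -0.34  0.  ]
```

>>> {"api": "drive_tool", "payload": {"travel": [[0.0005,0,0],[0.001,0,0]], "dr": [[0,0,0],[0,0,0]], "hand": [0,0]}}

```text
time: 22.12
tcp_pos: [572.9, 33.1, 68.9]
eef_rot: [3.136, 0.024, 0.003]
wrist_force: [-1.6, 0.6, 1.2]
width: 0.1
```

```bash
python3 -c "
from h import *
rd('s21');samp(3)"; python3 bs.py s21
```

```text
t 22.12 e6 -0.0077 T [-0.005  0.717 -0.034] F [-1.62  0.64  1.23] tcp [572.9  33.1  68.9] yaw 0.86 j6 1.248 dq6 0.0035 w 0.1
e6 [-0.0012 -0.0023 -0.0029] mean -0.0021 Tz [-0.016 -0.03   0.014] [-0.021  0.549 -0.011] F [-1.95 -0.32  1.06] j6 1.248
match 0.9568854570388794 board moved [30.59 -0.21  0.  ]
```

Drag is steady at about 2 N and the board runs free, so I'm continuing in small steps until it meets the stop.

>>> {"api": "drive_tool", "payload": {"travel": [[0.0005,0,0],[0.001,0,0],[0.0015,0,0]], "dr": [[0,0,0],[0,0,0],[0,0,0]], "hand": [0,0,0]}}

```text
time: 22.7
tcp_pos: [573.8, 33.1, 68.9]
eef_rot: [3.135, 0.023, 0.001]
wrist_force: [-5.8, 1.4, 4.7]
width: 0.2
```

```bash
python3 -c "
from h import *
rd('s22')"; python3 bs.py s22
```

```text
t 22.7 e6 -0.0162 T [ 0.17   2.071 -0.006] F [-5.75  1.39  4.67] tcp [573.8  33.1  68.9] yaw 0.86 j6 1.2489 dq6 0.0015 w 0.2
match 0.9518023729324341 board moved [31.51 -0.21  0.  ]
```

>>> {"api": "drive_tool", "payload": {"travel": [[0.0005,0,0],[0.001,0,0],[0.0015,0,0]], "dr": [[0,0,0],[0,0,0],[0,0,0]], "hand": [0,0,0]}}

```text
time: 23.12
tcp_pos: [573.9, 33.0, 68.9]
eef_rot: [3.135, 0.023, -0.004]
wrist_force: [-10.1, 0.5, 7.6]
width: 0.1
```

```bash
python3 -c "
from h import *
rd('s23')"; python3 bs.py s23
```

```text
t 23.12 e6 -0.0253 T [0.441 3.205 0.004] F [-10.14   0.52   7.64] tcp [573.9  33.   68.9] yaw 0.85 j6 1.2498 dq6 0.001 w 0.1
match 0.952128529548645 board moved [31.64 -0.27  0.  ]
```

The board met the stop: force rose to 10 N with TCP motion stalled, after 31.6 mm against the predicted 31.4. Backing off and rising.

>>> {"api": "drive_tool", "payload": {"travel": [[-0.001,0,0],[-0.004,0,0],[-0.01,0,0],[-0.015,0,0],[-0.015,0,-0.01],[-0.015,0,-0.04],[-0.02,0,-0.08],[-0.05,0,-0.12],[-0.09,0,-0.15],[-0.13,0,-0.16],[-0.15,0,-0.16],[-0.15,0,-0.16]], "dr": [[0,0,0],[0,0,0],[0,0,0],[0,0,0],[0,0,0],[0,0,0],[0,0,0],[0,0,0],[0,0,0],[0,0,0],[0,0,0],[0,0,0]], "hand": [0,0,0,0,0,0,0,0,0,0,0,0]}}

```text
time: 24.68
tcp_pos: [423.8, 31.8, 230.7]
eef_rot: [3.136, 0.025, 0.001]
wrist_force: [0.5, 0.4, 0.0]
width: -0.0
```

```bash
python3 bs.py s23 ; python3 -c "
from h import *
rd('s24');snap('top','t24')
a=cv2.imread('pics/s24.png')[185:295,230:370]
cv2.imwrite('pics/s24c.png',cv2.resize(a,None,fx=5,fy=5,interpolation=cv2.INTER_CUBIC))
a=cv2.imread('pics/t24.png')[150:270,205:345]; cv2.imwrite('pics/t24c.png',cv2.resize(a,None,fx=5,fy=5,interpolation=cv2.INTER_CUBIC))
from rail import *
print('rail open since nip',shift('s24','s13',-62,-35))"; python3 bs.py s24
```

```text
match 0.952128529548645 board moved [31.64 -0.27  0.  ]
t 24.68 e6 -0.1102 T [ 0.04  -0.066 -0.02 ] F [0.46 0.36 0.01] tcp [423.8  31.8 230.7] yaw 0.9 j6 1.1343 dq6 0.0105 w -0.0
rail open since nip (np.float64(25.75), np.float64(306.53955932063667))
match 0.9533073306083679 board moved [31.5  -0.29  0.  ]
```

View pics/s24c.png

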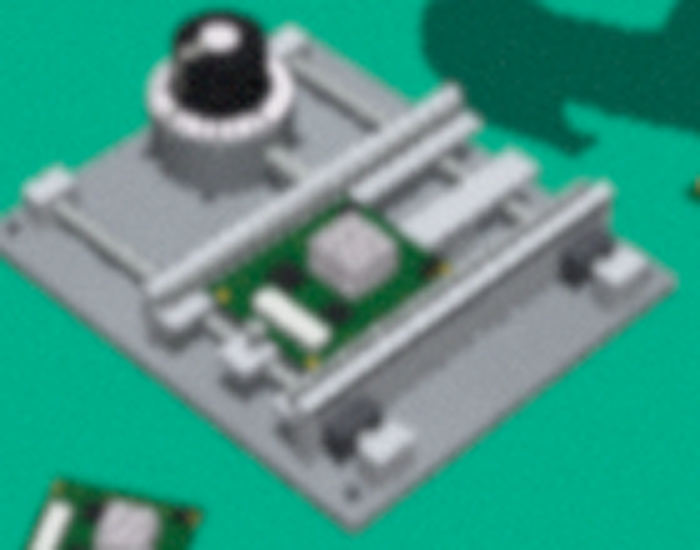

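View pics/t24c.png

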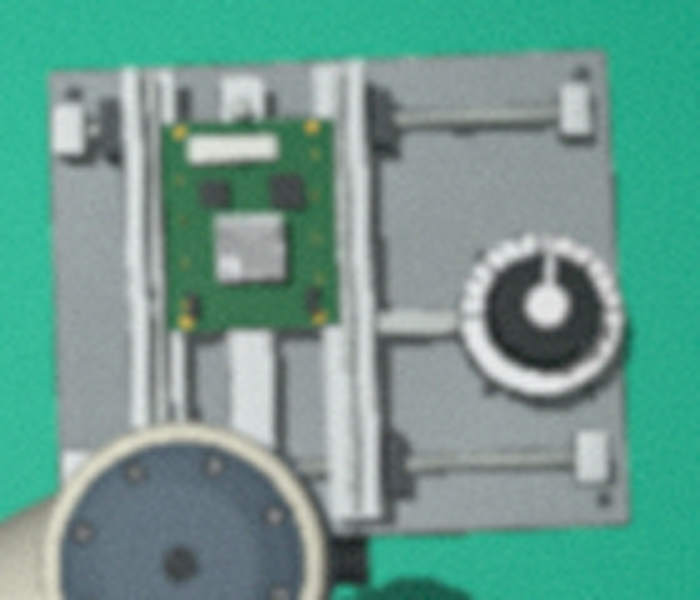

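```bash
python3 -c "
from rail import *
for f in ('scene0','s15','s16','s23','s24'):
    y,p=prof(f);m=(y>-66)&(y<-30);print(f,[(float(a),int(b)) for a,b in zip(y[m][::4],p[m][::4])])
print(shift('s24','s15',-70,-45),shift('scene0','s24',-70,-45))
rd()
print(manip.job_done())"
```

```text
scene0 [(-65.5, 171), (-63.5, 157), (-61.5, 143), (-59.5, 131), (-57.5, 123), (-55.5, 123), (-53.5, 133), (-51.5, 148), (-49.5, 166), (-47.5, 181), (-45.5, 191), (-43.5, 193), (-41.5, 188), (-39.5, 176), (-37.5, 159), (-35.5, 139), (-33.5, 121), (-31.5, 107)]
s15 [(-65.5, 198), (-63.5, 199), (-61.5, 195), (-59.5, 185), (-57.5, 171), (-55.5, 156), (-53.5, 143), (-51.5, 133), (-49.5, 131), (-47.5, 138), (-45.5, 152), (-43.5, 170), (-41.5, 187), (-39.5, 198), (-37.5, 203), (-35.5, 200), (-33.5, 189), (-31.5, 173)]
s16 [(-65.5, 193), (-63.5, 194), (-61.5, 190), (-59.5, 180), (-57.5, 166), (-55.5, 152), (-53.5, 138), (-51.5, 130), (-49.5, 127), (-47.5, 134), (-45.5, 148), (-43.5, 165), (-41.5, 181), (-39.5, 192), (-37.5, 197), (-35.5, 194), (-33.5, 184), (-31.5, 168)]
s23 [(-65.5, 194), (-63.5, 195), (-61.5, 190), (-59.5, 180), (-57.5, 166), (-55.5, 152), (-53.5, 138), (-51.5, 128), (-49.5, 122), (-47.5, 121), (-45.5, 123), (-43.5, 127), (-41.5, 129), (-39.5, 130), (-37.5, 130), (-35.5, 128), (-33.5, 123), (-31.5, 116)]
s24 [(-65.5, 196), (-63.5, 197), (-61.5, 191), (-59.5, 181), (-57.5, 168), (-55.5, 153), (-53.5, 139), (-51.5, 129), (-49.5, 123), (-47.5, 122), (-45.5, 124), (-43.5, 128), (-41.5, 130), (-39.5, 131), (-37.5, 131), (-35.5, 130), (-33.5, 125), (-31.5, 117)]
(np.float64(-0.5), np.float64(78.02046561945691)) (np.float64(8.0), np.float64(577.7827036125612))
t 24.77 e6 -0.0092 T [ 0.043 -0.01  -0.013] F [ 0.13  0.02 -0.26] tcp [424.8  31.9 229.9] yaw 0.87 j6 1.1346 dq6 -0.0009 w 0.1
the job is handed in; nothing more can be done
None
```

I nipped the board, opened the rail by one division and slid the board to the stop pin. The job is handed in with about 24.8 s of the 64 s used; no verdict was reported.

- **Nip:** I turned the wheel about 57° clockwise. The camera showed the rail push the board about 0.9 mm, until it stopped against the fixed rail. Joint 6 effort then rose by about 0.084 N m over free turning, which is roughly 8 N at 0.01 N m per newton.
- **Open:** I turned the wheel back 15.5°. The images show the rail opened by about 2.25 mm. After allowing about 0.5 mm for the springs relaxing, I estimate 1.8 mm of play, which I did not measure directly. After I let go, the wheel kept its position.
- **Slide:** The shut fingers pushed the heat sink. The drag was steady at about 2 N, so the board ran free. It met the pin after 31.6 mm, against 31.4 mm predicted. The peak push at the pin was about 10 N, because I made one more small step after the first contact had already read 6 N.
- **Last checks:** After backing off, the board stayed where it was (31.5 mm along) and lay flat and parallel to the rails. The arm was clear and the wrist force was about zero. I never moved near the cup, the tray or the screwdriver, but I did not measure their positions afterwards.
- **Checks that disagreed or failed:**
  - The last automatic rail comparisons gave useless values, because the board's corner had moved into the strip being compared. On the part outside the board, the rail profile matched the earlier pictures by eye.
  - The heat sink's top measured 67 mm by triangulation, against 71 mm in the text.

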